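Free a stuck sample carrier from its dock

ROBOT

A 6-joint arm with a two-finger parallel gripper is mounted at the origin on the work surface. World frame = base frame: x ahead of the robot, y to its left, z up, the work surface at z = 0. Lengths are in mm, angles in degrees, forces in N, time in s.
With the tool pointing down it reaches from about 350 to 850 mm from the base axis. Payload 8.1 kg.
Tool frame: the origin (TCP) lies midway between the tips of the shut fingers; the grasp point (between the pads) lies 19 mm behind it (r.grasp_offset is the distance from the TCP to the grasp point, in mm); z points along the fingers, x is the direction in which the jaws open and shut, and the axes are right-handed (so a half turn about z gives the same grasp; the last joint's range is limited). The gripper opens to 85 mm and grips with 20 to 120 N. Pads are 22 mm wide; open, the fingers measure 114 mm over their backs; the gripper's body (76 mm by 85 mm) begins 54 mm behind the grasp point. The pads swing forward as they close: fully open they stand 13 mm farther back than shut.
Start: joints at [62.601, 7.471, 85.268, -0, 87.261, -4.893], TCP at [229.645, 554.318, 231.292] pointing down, gripper open.
Joint ranges: [-169.43, 169.43], [-51.17, 129.36], [1.28, 143.12], [-76.62, 256.62], [0, 156.53], [-152.29, 152.29]. Speed limits (degrees/s): [136.94, 136.94, 159.86, 180, 180, 180].

INTERFACE

Orientations are given as [roll, pitch, yaw] about the fixed x, y, z axes, in that order (R = Rz(yaw) Ry(pitch) Rx(roll)).
In Python, from bench import r, optics, hand_in gives the robot as it stands.
- The arm moves only by the shell command python3 -m pendant 'ROWS' [FORCE]. ROWS is JSON, a list of rows, each a list of 5 numbers: the opening, from 0 (shut) to 1 (fully open), then the shift along the tool's x, y, z in mm, then the turn about the tool's z in degrees. A call has 1 to 10 rows; each row shifts and turns the commanded pose from where the row before left it, along the tool's axes as they then stand; what a row does not reach is not made up. A row lasts 1/10 s, in which the tool goes at most 50 mm and 8.59 degrees, less where a joint would pass 70% of its speed; a pose out of reach is approached as far as the arm can. A call with a gripper value outside its range is refused whole. The fingers move at their own pace and stop on an object; FORCE is the grip in N (left out, the last holds). Time passes only in rows, so rows that do not move let the fingers close. It gives the time, the measured TCP pose, the force and the opening at its end, in the units of the state.
- r.sense(): the state, without advancing time (a new reading comes with each control period).
- optics.snapshot(name): name is "scene" or "top"; returns (picture, depth): 384x512x3 uint8, blue, green, red; 384x512 float32, mm along the optical axis (not along the pixel's ray), 0 where there is no reading.
- optics.camera_params(name): a dict with "camera_matrix" (3x3 intrinsics, pixels), "eye" and "orientation" of the camera in the world. Camera axes: x right, y down, z forward; pixel columns grow to the right and rows downward; lengths in mm; the calibration is good to about 2 mm. A picture is of the moment at which its call begins. camera_params takes no time and is no camera call.
- hand_in(): hands the job in, once; it reports no verdict.
Trained networks look in the newest picture that a camera, given by its name, has taken for a name from the list of things; names that differ only in an ending like _2 or _b are one class to them, and where a whole thing is asked for, a point or a joint stands for the part that bears it (a point fixed in the world has none). Each returns a list of dicts, best first, with "score" (0 to 1); they miss things now and then, are a little off and sometimes report something else, mostly with a low value. They report only what shows in the picture. A call takes as long as a camera call. They do not tell look-alikes from the thing itself.
- optics.search_frame(camera, query): "at" ([x, y, z] in mm, in world coordinates, good to about 4 mm: the middle of the surface that is visible of it).
The state is a dict: "time": time; "joint_pos": joint angles; "qd": joint speeds; "joint_efforts": joint torques, N m; "tool_pos": TCP position; "tcp_rot": TCP orientation; "ft_force": force on the tool from outside, world axes, zero at the start; "wrist_torque": the same for the moment, N m; "finger_gap": finger opening in mm.
Only numpy, scipy, OpenCV 4.12 (cv2) and the standard library are available. Lean on these libraries where they do the work, as an engineer would, in place of code of your own. Each camera call takes 0.05 s, during which the arm holds its last target. There are 200 camera calls.

TASK

The sample carrier is stuck inside the low grey dock on the bench. Take the push rod by its handle, push the carrier from behind through the access hole in the dock's rear wall until it is completely out on the landing plate, then put the rod down (it may stay in the hole), pick up the carrier and lower it flat, right way up, into the white tray. Do not let go of the carrier in mid-air, and leave the two pots and the handheld probe where they are.

Things in the scene. Friction and masses are not known exactly. Their poses are not given: they have to be found in the camera images.
- dock: Fixed low grey dock (all sizes in mm), 94 wide, 42 high, with a landing plate. Origin: on the bench under the centre of its open mouth; +x points out of the mouth, the way the carrier comes out; z up. Housing from x = -110 to 0. Pocket 54 wide, from x = -102 to the mouth, floor at height 6, roof at 36; a 14 wide viewing slot in the roof. Spring clips in the pocket's sides at x = -25.
- hole (a point): Centre of the access hole in the dock's rear wall, on the wall's outer face (dock x = -110, y = 0, height 21). The hole is rectangular, 36 mm wide, from height 6 to 36, through an 8 thick wall. Axes as the dock's.
- landing (a point): Centre of the top of the aluminium landing plate (dock x = +65 mm, height 6 mm), which continues the pocket's floor level from the mouth to dock x = +130, 94 wide. Axes as the dock's.
- carrier: Loose flat dark steel carrier, 90 long (x), 50 wide (y), 14 thick, 0.16 kg, sizes in mm, three white discs on top. Origin: centre of its underside; z up. Starts in the pocket at height 6, along the dock's x, origin at dock x = -57 to -49; completely out beyond +45. The clips hold it: 6 to 12 N along x moves it, until its rear end has passed them; then it slides freely.
- rod: Loose push rod lying on the bench: black handle block 50 mm long (x), 26 mm wide (y), 30 mm high, with a round steel rod, 14 mm thick, 150 mm long, fixed in its +x end, axis 15 above the underside. Origin: centre of the handle's underside; z up; rod points along +x. Balance point 8 ahead of the handle's centre; 0.22 kg.
- rod_tip (a point): Centre of the free end of the push rod, 175 mm along x from the rod's origin and 15 mm above its underside; axes as the rod's.
- tray: Fixed open white tray, 160 (x) by 130 (y) mm outside, 18 mm high, walls and floor 5 thick (inside 150 by 120). Origin: centre of its underside on the bench; z up.
- pot_a: Bystander: clear specimen pot with a red lid, 52 mm in diameter, 70 mm high, upright. Origin: centre of its underside.
- pot_b: Bystander: another such pot, with a paper label. Origin: centre of its underside.
- probe: Bystander: black handheld probe, 60 by 75 by 125 mm high, with a metal nose on top, standing upright. Origin: centre of its underside.
There are look-alikes about, which are no part of the job. Leave any green look-alike of the rod alone.

How it is judged:
By the outcome, as a careful person would: the job done as asked, in the order asked, and still so for the second after the job is handed in, with the robot touching nothing.
It also fails if it takes over 54 s, if anything falls off the work surface, if the arm or the gripper's body presses on something with over 40 N, if the wrist force passes 120 N, or if a joint passes its speed limit or range.

## Working session

There is one attempt and no reset: what is moved stays moved. The work goes in short steps, Python scripts to look and compute and a shell command to move; the robot and the scene stay as the last step left them, time stands still between calls to the robot, and variables do not carry over. Pictures are saved under pics/ and viewed, about 8 in all and at most 12, crops included, and the job is handed in when it is done.

```bash
ls; mkdir -p pics; cat > h.py <<'E'
import numpy as np, cv2
from bench import r, optics
from scipy.spatial.transform import Rotation as R
def cam(n):
    p=optics.camera_params(n); K=np.array(p["camera_matrix"]); o=np.array(p["orientation"]); e=np.array(p["eye"])
    M=o if o.shape==(3,3) else R.from_euler('xyz',o,degrees=True).as_matrix()
    return K,M,e
def cloud(n,d):
    K,M,e=cam(n); v,u=np.mgrid[:d.shape[0],:d.shape[1]]
    P=np.stack([(u-K[0,2])/K[0,0]*d,(v-K[1,2])/K[1,1]*d,d],-1)
    return P@M.T+e
E
python3 - <<'E'
from h import *
print(r.sense()); 
for n in("scene","top"):
    print(n,optics.camera_params(n))
    im,d=optics.snapshot(n); np.savez(f"pics/{n}0.npz",im=im,d=d); cv2.imwrite(f"pics/{n}0.png",cv2.resize(im,(800,600)))
    for q in("dock","hole","carrier","rod","rod_tip","tray","pot_a","probe"):
        print(q,[(np.round(x["at"]),round(x["score"],2)) for x in optics.search_frame(n,q)])
E
```

```text
pics
{'time': 0.0, 'joint_pos': array([ 6.26026197e+01,  7.51381769e+00,  8.53314631e+01, -2.55067652e-04,
        8.72608884e+01, -4.89278051e+00]), 'qd': array([-0.07702991,  0.02153051,  0.01824883, -0.08109632, -0.0138003 ,
       -0.02234865]), 'joint_efforts': array([ 1.93212843e-03, -5.69387090e+01, -5.00571048e+01,  2.41447460e-04,
        1.43238658e-02, -5.85193334e-05]), 'tool_pos': array([229.37406351, 553.81926872, 230.23695088]), 'tcp_rot': array([-1.79991198e+02,  1.05804055e-01,  6.74954208e+01]), 'ft_force': array([-0.12428428, -0.70469494, -0.30916005]), 'wrist_torque': array([ 0.03971713,  0.0384498 , -0.00345065]), 'finger_gap': 85.3165262406176}
scene {'camera_matrix': array([[433.34951301,   0.        , 262.05628716],
       [  0.        , 433.34951301, 199.02352168],
       [  0.        ,   0.        ,   1.        ]]), 'eye': array([1004.98533627,  814.69641425, 1245.28395465]), 'orientation': array([-143.17458964,   -0.89322613,  151.24918038])}
dock [(array([556.,  39.,  24.]), 0.94)]
hole [(array([550.,  39.,  27.]), 0.91)]
carrier [(array([550.,  65.,  19.]
[... 385 characters left out ...]
 257.65027425],
       [  0.        , 480.03317121, 188.41061748],
       [  0.        ,   0.        ,   1.        ]]), 'eye': array([ 442.98641635,   38.32306124, 1483.38437319]), 'orientation': array([-174.7454246 ,   -0.69988803,  -88.30900136])}
dock [(array([543.,   7.,   5.]), 0.83)]
hole [(array([544.,   1.,   6.]), 0.86), (array([ 773., -258.,   72.]), 0.18)]
carrier []
rod [(array([372., 534.,  19.]), 0.81), (array([475., 362.,  22.]), 0.79)]
rod_tip [(array([367., 534.,  26.]), 0.91), (array([475., 361.,  23.]), 0.66)]
tray [(array([ 549., -367.,    5.]), 0.84)]
pot_a [(array([ 748., -106.,   69.]), 0.56)]
probe [(array([765.,  38.,  89.]), 0.68), (array([472., 359.,  22.]), 0.22)]
```

View pics/top0.png

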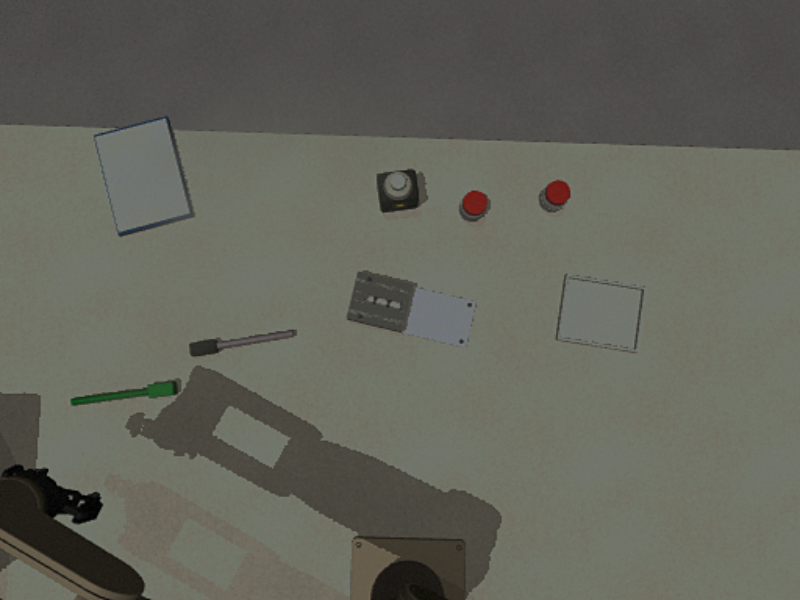

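View pics/scene0.png

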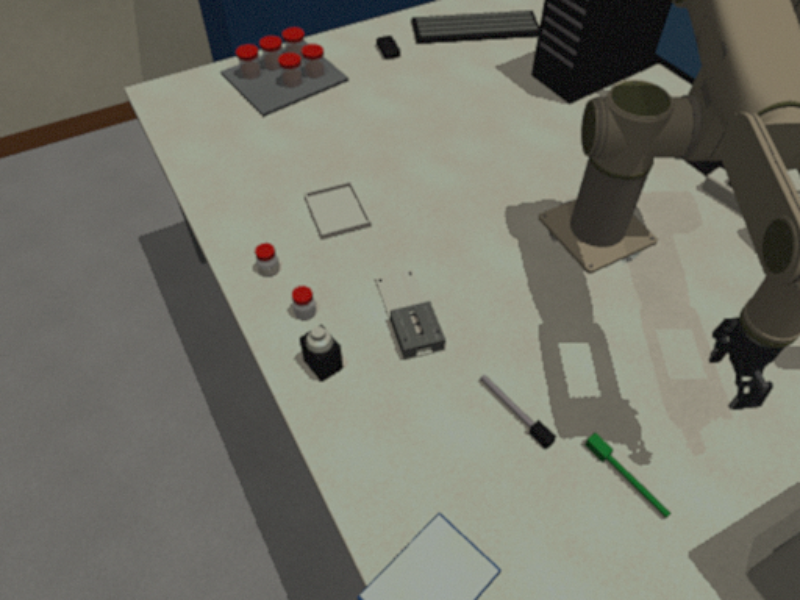

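The top view shows the black-handled rod: handle at (203,347), tip at (296,332) in the 800x600 image. The dock is at (380,300) with its mouth to the right, and the plate reaches (473,320). The tray is at (600,313). The green look-alike is at (125,392).

```bash
python3 - <<'E'
from h import *
def rect(p): 
    c,s,a=cv2.minAreaRect(p[:,:2].astype(np.float32)); return np.round(c,1),np.round(s,1),round(a,1)
for n in("top","scene"):
    f=np.load(f"pics/{n}0.npz"); P=cloud(n,f["d"]); im=f["im"].astype(int); X,Y,Z=P[...,0],P[...,1],P[...,2]
    ok=f["d"]>0
    reg=lambda x0,x1,y0,y1:ok&(X>x0)&(X<x1)&(Y>y0)&(Y<y1)
    g=reg(400,480,-200,150); print(n,"bench z med/std",np.median(Z[g]),Z[g].std())
    def comp(m,k=15):
        c,l,s,_=cv2.connectedComponentsWithStats(m.astype(np.uint8)); 
        return [(l==i) for i in range(1,c) if s[i,4]>k]
    for nm,m in (("dockroof",reg(480,640,-80,150)&(Z>34)&(Z<55)),("rod",reg(400,560,180,440)&(Z>7)&(Z<50)&~((im[...,1]>im[...,2]+30))),("handle",reg(400,560,180,440)&(Z>24)&(Z<50)),("tray",reg(440,660,-480,-250)&(Z>10)&(Z<40)),("plate",reg(440,660,-200,20)&(Z>3)&(Z<16)),
      ("probe",reg(700,860,0,120)&(Z>20)),("pots",reg(700,860,-340,-40)&(Z>50))):
        for q in comp(m): print(nm,q.sum(),rect(P[q]),"z",np.round(np.percentile(Z[q],[10,50,90]),1),"mean",np.round(P[q].mean(0),1))
im=np.load("pics/top0.npz")["im"]
a=cv2.resize(im[160:240,110:310],None,fx=4,fy=4,interpolation=cv2.INTER_CUBIC); cv2.imwrite("pics/c1.png",np.clip(a*1.6,0,255))
E
```

```text
top bench z med/std 1.13260824941176 3.2611192076077877
dockroof 1032 (array([562.1,  69.9]), array([109.9,  94.3]), 78.4) z [39.4 43.4 47.5] mean [561.8  70.5  43.4]
rod 392 (array([474.7, 336.6]), array([ 30.1, 203.7]), 8.0) z [17.4 24.5 33.3] mean [474.5 348.5  24.8]
handle 143 (array([463. , 407.5]), array([25.5, 51.9]), 11.2) z [27.  31.5 35.2] mean [463.1 407.3  31.2]
handle 20 (array([476. , 342.3]), array([ 8.5, 39. ]), 11.3) z [24.3 25.4 28.1] mean [476.1 339.7  25.9]
tray 416 (array([ 554.2, -368.6]), array([165.6, 130.8]), 82.5) z [12.  18.  22.7] mean [ 553.8 -368.9   17.7]
plate 21 (array([644. , -69.7]), array([18.8, 30.6]), 84.4) z [3.3 4.9 6.9] mean [648.1 -68.7   4.9]
plate 88 (array([ 626.2, -114.4]), array([56.6, 56.9]), 38.7) z [3.3 4.4 6.7] mean [ 624.3 -121.6    4.8]
plate 23 (array([637.2, -11.9]), array([26.7, 20.1]), 45.0) z [3.2 4.6 8. ] mean [639.3 -10.    5.2]
plate 24 (array([627.9, -95.1]), array([33.8, 16. ]), 84.7) z [3.2 4.4 8.2] mean [628.  -93.1   5.2]
plate 28 (array([605. , -82.7]), array([31.4, 21.3]), 13.0) z [3.5 5.2 6.9] mean [607.7 -83.8   5.
[... 1501 characters left out ...]
.4) z [26.4 29.7 32.6] mean [461.1 413.8  29.6]
tray 205 (array([ 549.7, -361.2]), array([171.4, 130.3]), 82.8) z [11.7 15.3 19.2] mean [ 547.7 -355.7   15.4]
plate 441 (array([533.4, -53.3]), array([114.3, 107. ]), 85.6) z [3.7 5.9 8.9] mean [533.3 -53.1   6.1]
probe 623 (array([773.4,  49.2]), array([62.1, 76.5]), 10.1) z [ 34.2  86.5 115. ] mean [778.8  63.5  79.8]
pots 129 (array([ 776.2, -260.5]), array([48.6, 46. ]), 60.0) z [58.6 67.  71.2] mean [ 777.3 -257.5   65.7]
pots 144 (array([752. , -99.7]), array([44.9, 44.9]), 3.1) z [60.4 68.1 72.1] mean [752.7 -98.5  66.9][ WARN:0@0.752] global loadsave.cpp:1063 imwrite_ Unsupported depth image for selected encoder is fallbacked to CV_8U.
```

View pics/c1.png

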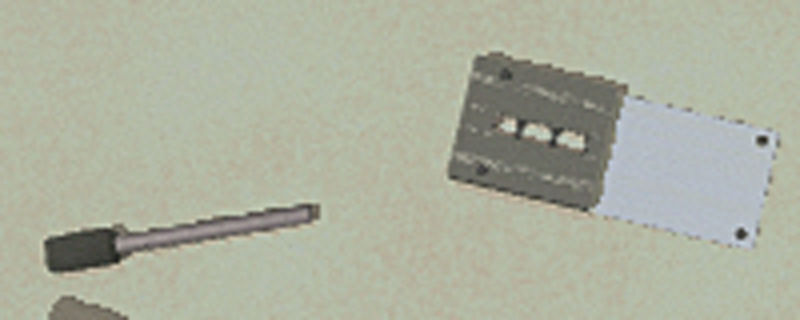

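Both cameras agree to about 5 mm. I'll use the averages:

| Thing | Position (mm) | Yaw (deg) |
|---|---|---|
| Rod handle | (462, 410) | -79 |
| Dock centre | (560.5, 72) | about -101.7 |
| Tray | (552, -365) | about -97.5 |

Next I move above the handle.

```bash
python3 -m pendant '[[1,-6.3,38.6,0,0],[1,-6.3,38.6,0,0],[1,-6.3,38.6,0,0],[1,-6.3,38.6,0,0],[1,-6.3,38.6,0,0],[1,-6.3,38.6,0,0],[1,-6.3,38.6,0,0]]'
python3 -m pendant '[[1,0,0,10,8],[1,0,0,10,8],[1,0,0,10,8],[1,0,0,10,8],[1,0,0,10,8],[1,0,0,10,8],[1,0,0,10,8],[1,0,0,0,0],[1,0,0,0,0]]'
python3 - <<'E'
from h import *
im,d=optics.snapshot("top"); np.savez("pics/top1.npz",im=im,d=d)
a=cv2.resize(im[150:280,90:310],(792,468),interpolation=cv2.INTER_CUBIC); cv2.imwrite("pics/c2.png",a)
# plate by colour, earlier picture
im=np.load("pics/top0.npz")["im"]; K,M,e=cam("top")
hsv=im.astype(int); m=(hsv[...,0]>hsv[...,2]-2)&(hsv.sum(2)>280)
m[:,:255]=0;m[:,310:]=0;m[:175]=0;m[230:]=0
v,u=np.nonzero(cv2.morphologyEx(m.astype(np.uint8),cv2.MORPH_OPEN,np.ones((3,3))))
q=np.stack([(u-K[0,2])/K[0,0],(v-K[1,2])/K[1,1],np.ones(len(u))],1)@M.T
p=e+q*((6-e[2])/q[:,2])[:,None]; print(len(u),cv2.minAreaRect(p[:,:2].astype(np.float32)))
E
```

```text
time: 1.6
tool_pos: [463.6, 409.2, 231.4]
tcp_rot: [180.0, -0.0, 67.5]
ft_force: [0.7, 1.4, 1.0]
finger_gap: 85.2
time: 2.5
tool_pos: [462.3, 410.1, 161.3]
tcp_rot: [180.0, 0.0, 11.7]
ft_force: [-0.2, 0.2, -0.2]
finger_gap: 85.4
1178 ((537.2510986328125, -50.80238342285156), (123.76841735839844, 93.83071899414062), 78.33229064941406)
```

View pics/c2.png

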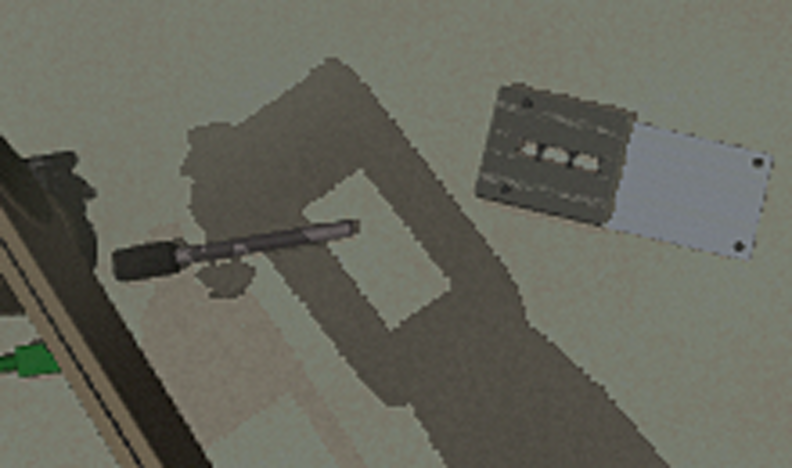

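Gripper is over the handle (handle at (147,260) in the crop, gripper displaced left by parallax as expected). Descend.

```bash
python3 -m pendant '[[1,0,0,25,0.6],[1,0,0,25,0],[1,0,0,25,0],[1,0,0,20,0],[1,0,0,15,0],[1,0,0,12,0],[1,0,0,12,0],[1,0,0,10,0],[1,0,0,10,0],[1,0,0,0,0]]'
python3 -m pendant '[[0.4,0,0,0,0],[0,0,0,0,0],[0,0,0,0,0],[0,0,0,0,0],[0,0,0,0,0],[0,0,0,0,0],[0,0,0,0,0],[0,0,0,0,0]]' 60
```

```text
time: 3.55
tool_pos: [461.5, 409.5, 5.6]
tcp_rot: [179.9, 0.1, 10.9]
ft_force: [-1.0, -0.1, 0.4]
finger_gap: 85.5
time: 4.35
tool_pos: [462.9, 410.6, 8.1]
tcp_rot: [-180.0, -0.1, 10.9]
ft_force: [-0.4, 0.3, 6.9]
finger_gap: 24.6
```

```bash
python3 -m pendant '[[0,0,0,-5,0],[0,0,0,-10,0],[0,0,0,-15,0],[0,0,0,-15,0],[0,0,0,-15,0],[0,0,0,-10,0],[0,0,0,-5,0],[0,0,0,0,0]]'
python3 -m pendant '[[0,9,8,0,0],[0,19,16,0,0],[0,19,16,0,0],[0,19,16,0,0],[0,19,16,0,0],[0,19,16,0,0],[0,19,16,0,0],[0,9,7,0,0],[0,0,0,0,0]]'
python3 -m pendant '[[0,0,0,0,4],[0,0,0,0,5],[0,0,0,0,5],[0,0,0,0,5],[0,0,0,0,3.6],[0,0,0,0,0],[0,0,0,0,0]]'
python3 - <<'E'
from h import *
for n in("top","scene"):
    im,d=optics.snapshot(n); np.savez(f"pics/{n}2.npz",im=im,d=d)
    s=im[110:260,120:320] if n=="top" else im[170:320,230:430]
    cv2.imwrite(f"pics/c3{n}.png",np.clip(cv2.resize(s,(560,420),interpolation=cv2.INTER_CUBIC)*1.4,0,255).astype(np.uint8))
a=np.hstack([cv2.resize(cv2.imread(f"pics/c3{n}.png"),(400,300)) for n in("top","scene")]);cv2.imwrite("pics/c3.png",a)
E
```

```text
time: 5.15
tool_pos: [463.0, 410.6, 83.5]
tcp_rot: [-180.0, -0.1, 10.9]
ft_force: [0.2, 0.5, -2.8]
finger_gap: 25.1
time: 6.05
tool_pos: [614.0, 324.5, 81.2]
tcp_rot: [180.0, 0.1, 10.8]
ft_force: [-0.9, 0.7, -1.9]
finger_gap: 24.9
time: 6.75
tool_pos: [612.1, 326.6, 82.0]
tcp_rot: [180.0, 0.0, -11.5]
ft_force: [0.3, -0.4, -2.4]
finger_gap: 24.8
```

View pics/c3.png

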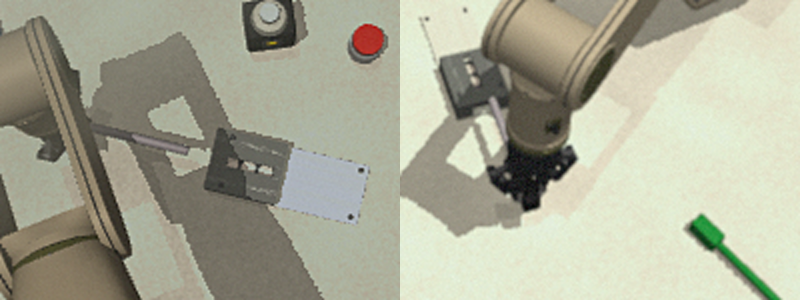

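Rod held, its tip at (187,151) in the left half, pointing at the dock's rear. I'll measure the rod and the dock in the same picture.

```bash
python3 - <<'E'
from h import *
for n in("top","scene"):
    f=np.load(f"pics/{n}2.npz"); P=cloud(n,f["d"]); X,Y,Z=P[...,0],P[...,1],P[...,2]
    m=(X>540)&(X<640)&(Y>130)&(Y<290)&(Z>55)&(Z<130)
    p=P[m]; L=cv2.fitLine(p.astype(np.float32),cv2.DIST_HUBER,0,.01,.01).ravel(); d=L[:3]*(-np.sign(L[1])); 
    s=(p-L[3:])@d; print(n,m.sum(),"yaw",np.degrees(np.arctan2(d[1],d[0])),"pitch",np.degrees(np.arcsin(d[2])),"end",L[3:]+d*np.percentile(s,99.5),"start",L[3:]+d*s.min())
    m=(X>480)&(X<640)&(Y>-20)&(Y<140)&(Z>34)&(Z<55); print(cv2.minAreaRect(P[m][:,:2].astype(np.float32)))
E
```

```text
top 230 yaw -102.08271 pitch -0.35213187 end [576.9942497  153.93155934  95.75898071] start [606.13705399 290.07095632  96.61464099]
((562.02734375, 70.1844253540039), (110.4029769897461, 94.01649475097656), 78.36884307861328)
scene 93 yaw -104.963356 pitch 0.7059633 end [573.28123361 156.26355548  93.89050088] start [597.78556597 247.94944526  92.72109331]
((558.269775390625, 74.62354278564453), (117.87126922607422, 94.92852020263672), 78.73503875732422)
```

```bash
python3 -m pendant '[[0,2,0,10,0],[0,0,0,15,0],[0,0,0,15,0],[0,0,0,12,0],[0,0,0,10,0],[0,0,0,6,0],[0,0,0,2.5,0],[0,0,0,0,0],[0,0,0,0,0]]'
python3 -m pendant '[[0,0,6,0,0],[0,0,8,0,0],[0,0,6,0,0],[0,0,5,0,0],[0,0,5,0,0],[0,0,5,0,0],[0,0,0,0,0]]'
```

```text
time: 7.75
tool_pos: [615.5, 325.9, 12.6]
tcp_rot: [-180.0, -0.1, -11.7]
ft_force: [0.5, 0.3, -2.5]
finger_gap: 24.9
time: 8.45
tool_pos: [607.8, 290.6, 11.8]
tcp_rot: [180.0, 0.0, -11.7]
ft_force: [-0.5, 0.6, -2.2]
finger_gap: 24.5
```

No contact yet, so the rod is in the hole. Now a slow push.

```bash
python3 -m pendant '[[0,0,3,0,0],[0,0,3,0,0],[0,0,3,0,0],[0,0,3,0,0],[0,0,3,0,0]]'
python3 -m pendant '[[0,0,3,0,0],[0,0,3,0,0],[0,0,3,0,0],[0,0,3,0,0],[0,0,3,0,0]]'
```

```text
time: 8.95
tool_pos: [605.5, 278.4, 12.6]
tcp_rot: [-179.8, -0.1, -11.7]
ft_force: [1.1, 6.9, -2.5]
finger_gap: 24.8
time: 9.45
tool_pos: [602.4, 263.7, 12.6]
tcp_rot: [-179.8, -0.1, -11.7]
ft_force: [1.0, 7.2, -1.9]
finger_gap: 24.8
```

```bash
python3 -m pendant '[[0,0,4,0,0],[0,0,4,0,0],[0,0,4,0,0],[0,0,4,0,0],[0,0,4,0,0],[0,0,4,0,0],[0,0,4,0,0],[0,0,4,0,0],[0,0,4,0,0]]'
python3 -m pendant '[[0,0,4,0,0],[0,0,4,0,0],[0,0,4,0,0],[0,0,4,0,0],[0,0,4,0,0],[0,0,4,0,0],[0,0,4,0,0],[0,0,4,0,0],[0,0,4,0,0]]'
python3 -m pendant '[[0,0,4,0,0],[0,0,4,0,0],[0,0,3,0,0],[0,0,0,0,0],[0,0,0,0,0]]'
python3 - <<'E'
from h import *
im,d=optics.snapshot("top"); np.savez("pics/top3.npz",im=im,d=d)
P=cloud("top",d)
C=np.array([562,70.1]);u=np.array([-.2019,-.9794]);v=np.array([.9794,-.2019])
K,M,e=cam("top"); 
s=im[150:240,190:320]; cv2.imwrite("pics/c4.png",np.clip(cv2.resize(s,None,fx=5,fy=5,interpolation=cv2.INTER_CUBIC)*1.4,0,255).astype(np.uint8))
m=(P[...,2]>14)&(P[...,2]<32)
q=P[...,:2]-C; x=q@u-55; y=q@v; m&=(x>-5)&(x<150)&(abs(y)<50)
print(m.sum(),np.percentile(x[m],[1,5,95,99]),np.percentile(y[m],[1,99]), cv2.minAreaRect(np.stack([x[m],y[m]],1).astype(np.float32)))
E
```

```text
time: 10.35
tool_pos: [595.1, 228.4, 12.5]
tcp_rot: [-179.8, -0.1, -11.7]
ft_force: [1.9, 7.5, -2.1]
finger_gap: 24.9
time: 11.25
tool_pos: [587.1, 191.1, 11.8]
tcp_rot: [180.0, 0.0, -11.7]
ft_force: [0.1, 0.4, -2.1]
finger_gap: 24.7
time: 11.75
tool_pos: [584.9, 180.5, 11.8]
tcp_rot: [180.0, 0.0, -11.7]
ft_force: [-0.7, 1.0, -3.1]
finger_gap: 24.8
499 [ 2.51739478 10.7170036  95.1487293  99.20916901] [-35.46561273  24.35535565] ((61.261287689208984, -4.747234344482422), (134.3210906982422, 80.69882202148438), 1.6320933103561401)
```

View pics/c4.png

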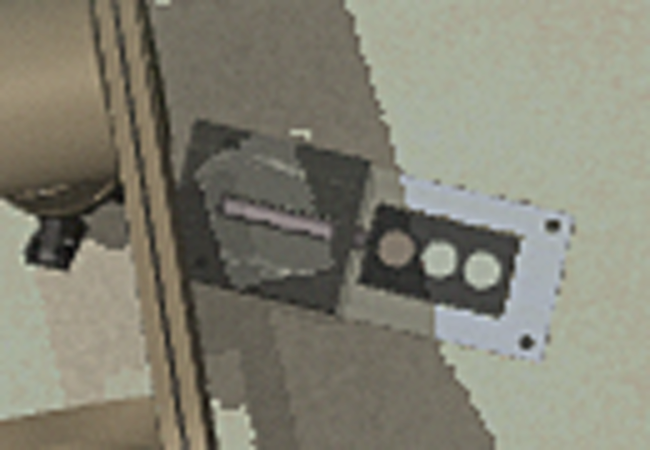

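The carrier is out on the plate: its corners are at (380,203), (521,236), (499,318) and (359,286) in the crop. Now I compute its pose.

```bash
python3 - <<'E'
from h import *
K,M,e=cam("top")
def w(pts,z):
    p=np.array(pts,float)/5-.4+[190,150]; q=np.c_[(p-K[:2,2])/K[0,0],np.ones(len(p))]@M.T
    return (e+q*((z-e[2])/q[:,2])[:,None])[:,:2]
C=np.array([562,70.1]);u=np.array([-.2019,-.9794]);v=np.array([.9794,-.2019])
p=w([(380,203),(521,236),(499,318),(359,286)],20); c=p.mean(0); print(p,c); print((p-C)@u-55,(p-C)@v)
d=p[1]-p[0]+p[2]-p[3]; print("yaw",np.degrees(np.arctan2(d[1],d[0])),np.linalg.norm(d)/2)
print("rod vis end in slot",((w([(330,230)],25)-C)@u-55))
E
```

```text
[[ 5.73296524e+02 -6.22485072e-02]
 [ 5.55673040e+02 -8.68914878e+01]
 [ 5.05132033e+02 -7.45997986e+01]
 [ 5.22078954e+02  1.13268175e+01]] [539.04513774 -37.55667934]
[ 11.43613808 100.03487633  98.20062529  10.62251404] [ 25.22957318  25.4999568  -26.48159742 -27.23236671]
yaw -101.31606595151864 88.0904343028647
rod vis end in slot [-14.46257367]
```

```bash
python3 -m pendant '[[0,0,-4,0,0],[0,0,-6,0,0],[0,0,-6,0,0],[0,0,-4,0,0],[0,0,0,1.5,0],[0,0,0,1.5,0],[0,0,0,0.7,0],[0,0,0,0,0]]'
```

```text
time: 12.6
tool_pos: [588.9, 200.3, 8.1]
tcp_rot: [-180.0, 0.0, -11.7]
ft_force: [0.3, 0.4, -0.6]
finger_gap: 25.0
```

```bash
python3 -m pendant '[[0.5,0,0,0,0],[1,0,0,0,0],[1,0,0,0,0],[1,0,0,0,0],[1,0,0,-5,0],[1,0,0,-20,0],[1,0,0,-35,0],[1,0,0,-35,0],[1,0,0,-15,0],[1,0,0,0,0]]'
python3 -m pendant '[[1,0,12,0,0],[1,0,30,0,0],[1,-2,40,0,0],[1,0,40,0,0],[1,0,40,0,0],[1,0,40,0,0],[1,0,28,0,0],[1,0,11.4,0,0],[1,0,0,0,0],[1,0,0,0,0]]'
python3 - <<'E'
from h import *
im,d=optics.snapshot("scene"); np.savez("pics/scene4.npz",im=im,d=d)
cv2.imwrite("pics/c5.png",np.clip(cv2.resize(im[130:300,190:420],None,fx=3,fy=3,interpolation=cv2.INTER_CUBIC)*1.4,0,255).astype(np.uint8))
E
```

```text
time: 13.6
tool_pos: [591.2, 200.9, 121.7]
tcp_rot: [-179.8, -0.3, -11.7]
ft_force: [0.3, -0.8, -0.1]
finger_gap: 85.6
time: 14.6
tool_pos: [537.4, -35.0, 116.9]
tcp_rot: [-180.0, 0.1, -11.7]
ft_force: [0.1, -0.2, -0.0]
finger_gap: 85.6
```

View pics/c5.png

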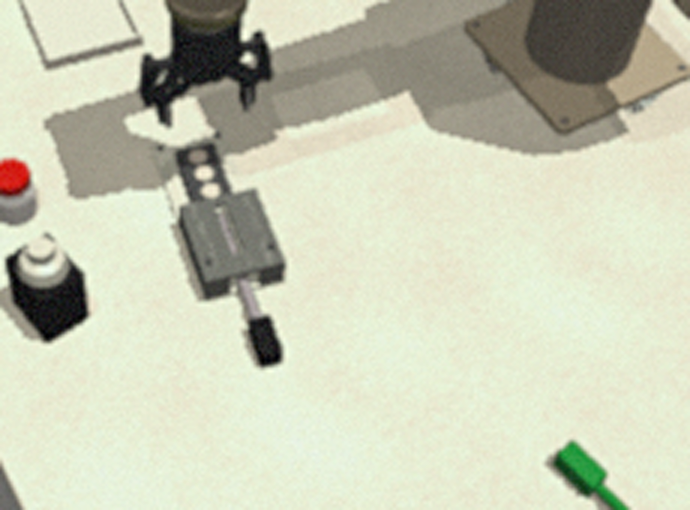

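Scene view: the rod lies with its handle at (265,340) and its shaft in the hole. The carrier is on the plate at (203,172) under the gripper. Descend with the fingers partly closed.

```bash
python3 -m pendant '[[0.85,0,0,15,0],[0.85,0,0,20,0],[0.8,0,0,20,0],[0.8,0,0,15,0],[0.8,0,0,10,0],[0.8,0,0,8,0],[0.8,0,0,7,0],[0.8,0,0,5,0],[0.8,0,0,5,0],[0.8,0,0,0,0]]'
python3 -m pendant '[[0.8,0,0,3,0],[0.8,0,0,2,0],[0.8,0,0,0,0]]'
```

```text
time: 15.65
tool_pos: [537.8, -35.6, 12.7]
tcp_rot: [180.0, 0.0, -11.7]
ft_force: [-0.8, -0.0, -0.3]
finger_gap: 68.6
time: 15.95
tool_pos: [537.9, -35.6, 7.9]
tcp_rot: [180.0, 0.0, -11.7]
ft_force: [0.1, -0.2, -0.1]
finger_gap: 68.2
```

```bash
python3 -m pendant '[[0.8,0,0,2.5,0],[0.6,0,0,0,0],[0.4,0,0,0,0],[0.4,0,0,0,0],[0.4,0,0,0,0],[0.4,0,0,0,0],[0.4,0,0,0,0],[0.4,0,0,0,0]]' 50
python3 -m pendant '[[0.4,0,0,-2,0],[0.4,0,0,-4,0],[0.4,0,0,-6,0],[0.4,0,0,-8,0],[0.4,0,0,0,0]]'
```

```text
time: 16.75
tool_pos: [538.2, -35.7, 5.8]
tcp_rot: [180.0, -0.0, -11.7]
ft_force: [-0.3, 0.7, 2.1]
finger_gap: 48.6
time: 17.25
tool_pos: [539.2, -35.8, 27.3]
tcp_rot: [-180.0, -0.1, -11.7]
ft_force: [-0.7, -0.3, -0.3]
finger_gap: 48.6
```

```bash
python3 -m pendant '[[0.4,0,0,-10,0],[0.4,0,0,-15,0],[0.4,0,0,-15,0],[0.4,0,0,-10,0],[0.4,0,0,0,0]]'
python3 -m pendant '[[0.4,4,16,0,0],[0.4,8,32,0,0],[0.4,10,40,0,0],[0.4,10,40,0,0],[0.4,10,40,0,0],[0.4,10,40,0,0],[0.4,10,40,0,0],[0.4,10,40,0,0],[0.4,6,22,0,0],[0.4,3.3,11.2,0,0]]'
python3 -m pendant '[[0.4,0,0,0,-2],[0.4,0,0,0,-2.2],[0.4,0,0,0,0],[0.4,0,0,0,0]]'
python3 - <<'E'
from h import *
S=[]
for n in("scene","top"):
    im,d=optics.snapshot(n); np.savez(f"pics/{n}5.npz",im=im,d=d); K,M,e=cam(n)
    q=K@(M.T@(np.array([552,-367,40])-e)); x,y=(q[:2]/q[2]).astype(int); print(n,x,y)
    S.append(np.clip(cv2.resize(im[max(0,y-55):y+55,max(0,x-55):x+55],(400,400),interpolation=cv2.INTER_CUBIC)*1.4,0,255).astype(np.uint8))
cv2.imwrite("pics/c6.png",np.hstack(S))
E
```

```text
time: 17.75
tool_pos: [539.9, -35.9, 78.5]
tcp_rot: [-180.0, -0.3, -11.7]
ft_force: [-0.0, 1.1, -1.7]
finger_gap: 48.6
time: 18.75
tool_pos: [551.0, -369.6, 74.4]
tcp_rot: [-180.0, 0.1, -11.9]
ft_force: [-0.5, 0.7, -2.0]
finger_gap: 48.7
time: 19.15
tool_pos: [552.2, -366.1, 75.0]
tcp_rot: [-180.0, 0.1, -7.5]
ft_force: [-0.0, 0.2, -1.8]
finger_gap: 48.5
scene 214 127
top 386 200
```

View pics/c6.png

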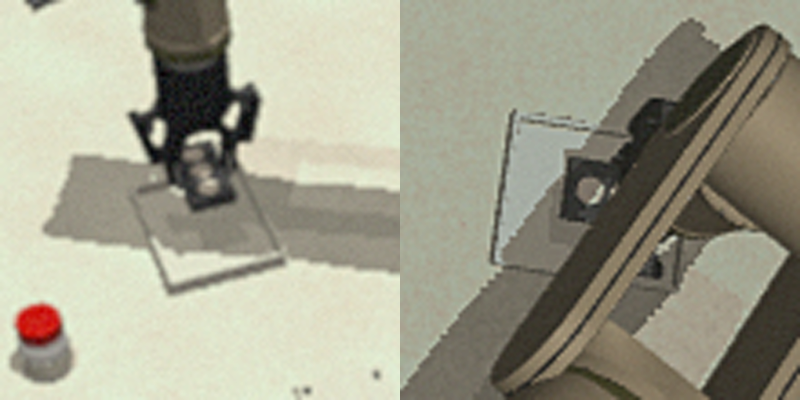

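The carrier is held level over the tray: carrier at (205,185) in the left half, tray corners at (135,195) and (285,262). Now I lower it.

```bash
python3 -m pendant '[[0.4,0,0,8,0],[0.4,0,0,12,0],[0.4,0,0,12,0],[0.4,0,0,10,0],[0.4,0,0,8,0],[0.4,0,0,6,0],[0.4,0,0,5,0],[0.4,0,0,4,0],[0.4,0,0,0,0],[0.4,0,0,0,0]]'
python3 -m pendant '[[0.4,0,0,1.5,0],[0.4,0,0,1.5,0],[0.4,0,0,0,0],[0.4,0,0,0,0]]'
```

```text
time: 20.25
tool_pos: [552.7, -366.8, 10.9]
tcp_rot: [180.0, -0.0, -7.5]
ft_force: [-0.7, -0.7, -1.0]
finger_gap: 48.6
time: 20.65
tool_pos: [552.4, -366.6, 7.6]
tcp_rot: [-180.0, 0.0, -7.5]
ft_force: [-0.2, 0.3, -1.1]
finger_gap: 48.6
```

```bash
python3 -m pendant '[[0.4,0,0,1,0],[0.4,0,0,1,0],[0.4,0,0,0,0],[0.4,0,0,0,0]]'
python3 -m pendant '[[0.4,0,0,0.7,0],[0.4,0,0,0,0],[0.4,0,0,0,0]]'
```

```text
time: 21.05
tool_pos: [552.4, -366.6, 5.5]
tcp_rot: [-180.0, 0.0, -7.5]
ft_force: [-0.2, 0.0, -1.7]
finger_gap: 48.9
time: 21.35
tool_pos: [552.5, -366.7, 4.9]
tcp_rot: [180.0, -0.0, -7.5]
ft_force: [0.7, -0.2, -2.4]
finger_gap: 49.0
```

```bash
python3 -m pendant '[[0.4,0,0,0.7,0],[0.4,0,0,0,0],[0.4,0,0,0,0]]'
python3 -m pendant '[[0.4,0,0,0.7,0],[0.4,0,0,0,0],[0.4,0,0,0,0]]'
```

```text
time: 21.65
tool_pos: [552.6, -366.7, 4.8]
tcp_rot: [180.0, -0.0, -7.5]
ft_force: [-3.8, 3.0, 5.0]
finger_gap: 48.4
time: 21.95
tool_pos: [552.6, -366.7, 4.8]
tcp_rot: [180.0, 0.0, -7.5]
ft_force: [-5.8, 4.3, 11.7]
finger_gap: 48.8
```

On the floor. Release part way and retreat.

```bash
python3 -m pendant '[[0.4,0,0,-0.7,0],[0.6,0,0,0,0],[0.75,0,0,0,0],[0.75,0,0,0,0],[0.75,0,0,0,0]]'
python3 -m pendant '[[0.75,0,0,-3,0],[0.75,0,0,-10,0],[0.75,0,0,-20,0],[0.75,0,0,-35,0],[0.75,0,0,-40,0],[0.75,0,0,-40,0],[0.75,0,0,-20,0],[0.75,0,0,0,0]]'
python3 -m pendant '[[0.75,0,-15,0,0],[0.75,0,-30,0,0],[0.75,0,-40,0,0],[0.75,0,-40,0,0],[0.75,0,-40,0,0],[0.75,0,-15,0,0],[0.75,0,0,0,0],[0.75,0,0,0,0]]'
python3 - <<'E'
from h import *
S=[]
for n in("scene","top"):
    im,d=optics.snapshot(n); np.savez(f"pics/{n}6.npz",im=im,d=d); K,M,e=cam(n)
    S.append(np.clip(cv2.resize(im,(400,300),interpolation=cv2.INTER_AREA)*1.4,0,255).astype(np.uint8))
    q=K@(M.T@(np.array([552,-367,20])-e)); x,y=(q[:2]/q[2]).astype(int)
    S.append(np.clip(cv2.resize(im[y-36:y+36,x-48:x+48],(400,300),interpolation=cv2.INTER_CUBIC)*1.4,0,255).astype(np.uint8))
cv2.imwrite("pics/c7.png",np.vstack([np.hstack(S[:2]),np.hstack(S[2:])]))
f=np.load("pics/top6.npz"); P=cloud("top",f["d"]); im=f["im"]; X,Y,Z=P[...,0],P[...,1],P[...,2]
m=(im.sum(2)<190)&(abs(X-552)<55)&(abs(Y+367)<60); print(m.sum(),cv2.minAreaRect(P[m][:,:2].astype(np.float32)),np.percentile(Z[m],[10,50,90]))
for x0,y0 in((780,-266),(755,-107)):
    m=(Z>50)&(abs(X-x0)<40)&(abs(Y-y0)<40); print(m.sum(),cv2.minAreaRect(P[m][:,:2].astype(np.float32)))
E
```

```text
time: 22.45
tool_pos: [552.5, -366.7, 4.0]
tcp_rot: [-180.0, 0.0, -7.5]
ft_force: [-0.5, -0.6, -0.4]
finger_gap: 64.3
time: 23.25
tool_pos: [554.9, -368.4, 178.8]
tcp_rot: [179.7, -0.5, -7.5]
ft_force: [0.9, -0.4, 0.6]
finger_gap: 63.9
time: 24.05
tool_pos: [575.4, -187.9, 171.0]
tcp_rot: [180.0, 0.1, -7.5]
ft_force: [0.4, -0.5, 0.3]
finger_gap: 64.2
95 ((554.472412109375, -368.466552734375), (93.41558837890625, 52.971710205078125), 83.67919158935547) [13.25607607 19.64319505 24.29185186]
203 ((780.2725219726562, -266.14825439453125), (45.028629302978516, 44.78153991699219), 86.76852416992188)
203 ((754.6295776367188, -105.99366760253906), (45.24189758300781, 45.29866409301758), 72.49845886230469)
```

View pics/c7.png

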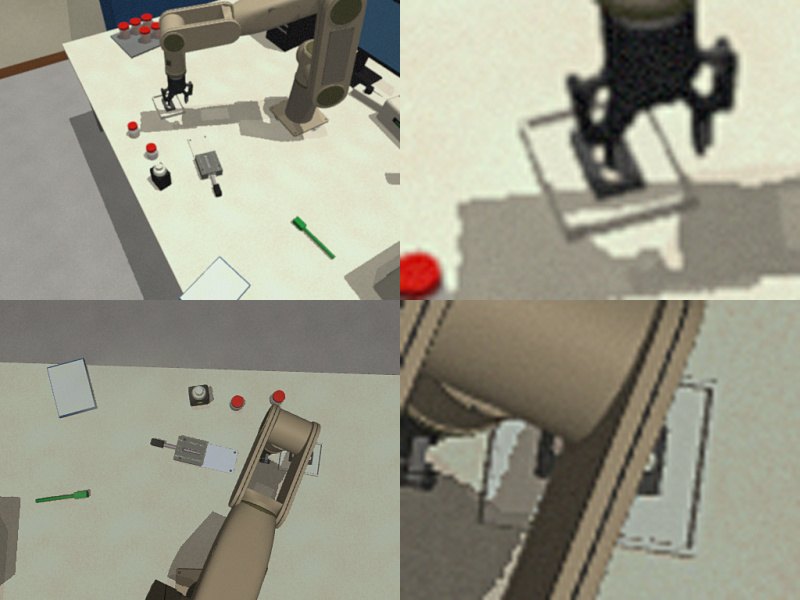

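```bash
python3 -c "
from bench import hand_in
print(hand_in())"
```

```text
the job is handed in; nothing more can be done
None
```

I pushed the carrier out of the dock with the black-handled rod, set it flat in the white tray, and handed the job in at about 24 s of the 54 s allowed. `hand_in` reports no verdict.

- **Push:** The clips gave about 7 N of resistance. The carrier came fully out, with its rear end about 11 mm past the mouth. I then drew the rod back 20 mm and laid it down, still in the hole.
- **Placing:** I lowered the carrier onto the tray floor until I felt contact, about 12 N, before letting go.
- **Last checks:** The carrier measured at (554, -368) against the tray's centre at (554, -369). Its top is at about 20 mm, where 19 mm is expected lying flat. The white discs face up. In that picture the arm partly hid the carrier.
- **Bystanders:** The two pots measured within about 1 mm of where they started. The probe and the green look-alike look unmoved in the pictures; I did not measure them again.
- **Disagreement:** The two cameras disagreed by about 5 mm throughout. I used averages or same-camera differences, and no step ran into trouble from it.

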